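Open the filter cover of a bench dust extractor

TASK

Open the small dust extractor for a filter change: press its orange snap tab straight down as far as it goes (it stays in), and only then push the blue filter cover along its rails, over the tab and completely off its seat, so that it ends lying flat on the white foam block at that end. Use shut fingertips only: do not pinch, lift or tip the cover, and leave everything else on the bench where it is. Finish clear of everything.

Things in the scene. Friction and masses are not known exactly. Their poses are not given: they have to be found in the camera images.
- extractor: Grey dust extractor, fixed, 200 x 124 mm. Origin: on the bench, under the centre of the cover's seat. x: the way the cover slides off (to tab and foam); y across; z up. Seat: 60 mm above the bench, x -50 to +50 mm. Black rails each side: inner faces y +-48, tops 68 mm above the bench, x -56 to +90. A low black duct stub at the rear reaches x -140, top 45 mm above the bench.
- rear_deck (a point): Centre of the extractor's flat rear deck, 52 mm above the bench, 84 mm behind the extractor's origin (x -110 to -58 mm). Empty: room for shut fingers to go down behind the cover and push its rear face. Between deck and cover stands a ledge, top 64 mm above the bench (x -58 to -52 mm).
- cover_center (a point): Centre of the blue cover's slab: loose, 100 mm (x) by 90 (y) by 16 thick, 0.13 to 0.25 kg, with a rib 12 mm thick, 56 across, 12 high on the middle of its top. Axes as the extractor's. Seated at the start: underside 60, slab top 76 mm above the bench; front face 2 mm from the tab, which blocks it while raised. Its rear face, 50 mm behind this point, is free from 64 to 76 mm above the bench. Released, it slides under a few N.
- tab_top (a point): Centre of the top of the orange snap tab, 34 mm (x) by 44 (y), just in front of the cover: x 69 mm from the extractor's origin, the face spans x 52 to 86. Raised, it is 66 mm above the bench, 6 above the seat; pressed in, 58 mm, 2 below the seat, so that the cover slides over it.
- tab (a joint): Travel of the snap tab straight down, m: 0 raised, 0.008 fully in, at a hard stop. It moves under about 5 to 6 N all the way and stays where it is left, so press it right home.
- foam_top (a point): Centre of the top of the fixed white foam block, 160 mm (x) by 150 wide, axes as the extractor's, 57 mm above the bench (3 below the seat). It begins 92 mm and ends 252 mm from the extractor's origin along its x.
- spare_filter: Bystander, to be left alone: cardboard-framed spare filter, 78 x 68 x 24 mm, beside the extractor. Origin at the centre of its underside.
- weight: Bystander, to be left alone: brass knob weight, 40 mm across, 48 high, beside the extractor. Origin at the centre of its underside.
- spatula: Bystander, to be left alone: spatula about 170 mm long, lying beside the extractor. Origin at the centre of its underside.
- brush: Bystander, to be left alone: brush lying on the right of the bench. Origin at the centre of its underside.
- jar_a: Bystander, to be left alone: clear lidded jar, 68 mm across, 95 high. Origin at the centre of its underside.
- jar_b: Bystander, to be left alone: amber lidded jar, 60 mm across, 85 high. Origin at the centre of its underside.
- stick_cup: Bystander, to be left alone: glass cup, 72 mm across, 90 high, with sticks up to 185 high. Origin at the centre of its underside.
Not all that is in view belongs to the job. There is more than one size of the part that bears cover_center; the job needs the middle-sized.

How it is judged:
By the outcome, as a careful person would: the job done as asked, in the order asked, and still so for the second after the job is handed in, with the robot touching nothing.
It also fails if it takes over 38 s, if anything falls off the work surface, if the arm or the gripper's body presses on something with over 40 N, if the wrist force passes 120 N, or if a joint passes its speed limit or range.

ROBOT

A 6-joint arm with a two-finger parallel gripper is mounted at the origin on the work surface. World frame = base frame: x ahead of the robot, y to its left, z up, the work surface at z = 0. Lengths are in m, angles in degrees, forces in N, time in s.
With the tool pointing down it reaches from about 0.35 to 0.875 m from the base axis. Payload 4.2 kg.
Tool frame: the origin (TCP) lies midway between the tips of the shut fingers; the grasp point (between the pads) lies 19 mm behind it; y points along the fingers, x is the direction in which the jaws open and shut, and the axes are right-handed (so a half turn about y gives the same grasp; the last joint's range is limited). The gripper opens to 87 mm and grips with 3 to 60 N. Pads are 19 mm wide; open, the fingers measure 117 mm over their backs; the gripper's body (75 mm by 190 mm) begins 51 mm behind the grasp point.
Start: joints at [80.42, 22.042, 0.453, 0, -68.411, -14.817], TCP at [0.258, 0.569, 0.223] pointing down, gripper open.
Joint ranges: [-179.83, 179.83], [-69.29, 118.12], [-61.27, 80.66], [-181.25, 117.63], [-171.15, -9.14], [-177.46, 177.46]. Speed limits (degrees/s): [159.86, 159.86, 180, 180, 180, 180].

INTERFACE

Orientations are given as a 3x3 rotation matrix whose columns are the frame's x, y, z axes.
In Python, from station import * gives the robot as it stands.
- The arm moves only by the tool jog_arm, never from a script. Its argument "series" is a list of rows, each a list of 3 entries, a list of its own where there are three numbers: the shift along the tool's x, y, z in m, then the turn, a rotation vector about the tool's x, y, z in degrees, then the finger opening in m, from 0 to 0.087. A call has 1 to 10 rows; each row shifts and turns the commanded pose from where the row before left it, along the tool's axes as they then stand; what a row does not reach is not made up. A row lasts 1/8 s, in which the tool goes at most 62.5 mm and 10.7 degrees, less where a joint would pass 70% of its speed; a pose out of reach is approached as far as the arm can. A call is refused whole if a number of a shift passes 0.0625 or a number of a turn 10.7, either way. A call with a gripper value outside its range is refused whole. The fingers move at their own pace and stop on an object; the grip force is fixed at half the most. Time passes only in rows, so rows that do not move let the fingers close. It gives the time, the measured TCP pose, the force and the opening at its end, in the units of the state.
- sense(): the state, without advancing time (a new reading comes with each control period).
- capture(name): name is "scene" or "top" or "wrist"; returns the picture (400x640x3 uint8, red, green, blue); there is no depth.
- camera_info(name): a dict with "fx", "fy", "cx", "cy" (pixels), "rvec" (rotation vector, rad) and "tvec" (3), from world to camera coordinates, as OpenCV has them. Camera axes: x right, y down, z forward; pixel columns grow to the right and rows downward; lengths in m; the calibration is good to about 2 mm. A picture is of the moment at which its call begins: read the wrist's pose just before it. camera_info takes no time and is no camera call; for the wrist camera it gives the pose at the moment of the call.
- finish_job(): hands the job in, once; it reports no verdict.
The state is a dict: "time_s": time; "joints": joint angles; "joint_velocities": joint speeds; "effort": joint torques, N m; "tcp_pos": TCP position; "ee_rot": TCP orientation; "wrist_force": force on the tool from outside, world axes, zero at the start; "moment": the same for the moment, N m; "gripper_width": opening from 0.0 (shut) to 1.0 (fully open).
Only numpy, scipy, OpenCV 4.12 (cv2) and the standard library are available. Lean on these libraries where they do the work, as an engineer would, in place of code of your own. Each camera call takes 0.05 s, during which the arm holds its last target. There are 200 camera calls.

## Working session

There is one attempt and no reset: what is moved stays moved. The work goes in short steps, Python scripts to look and compute and a tool call to move; the robot and the scene stay as the last step left them, time stands still between calls to the robot, and variables do not carry over. Pictures are saved under pics/ and viewed, about 8 in all and at most 12, crops included, and the job is handed in when it is done.

Besides the shell and the picture viewer there is one more tool, called after ">>>" by a JSON object that holds its "name" and its "arguments", one argument or row to a line. jog_arm: Moves the arm, as the interface text tells. Its arguments: {"type":"object","properties":{"series":{"type":"array","items":{"type":"array"}}},"required":["series"]}

```bash
mkdir -p pics; ls
python3 - <<'E'
from station import *
import cv2
for n in("scene","top"):
    cv2.imwrite(f"pics/{n}0.png",capture(n)[...,::-1]); print(camera_info(n))
s=sense();print(s)
E
```

```text
pics
{'fx': 383.8619758441021, 'fy': 383.8619758441021, 'cx': 318.41650635050917, 'cy': 197.4942759524828, 'rvec': array([ 0.68042861,  2.8060946 , -0.85298653]), 'tvec': array([ 0.48489382, -0.12239153,  1.0785861 ])}
{'fx': 488.88466792764814, 'fy': 488.88466792764814, 'cx': 324.91862925316775, 'cy': 199.16732002604437, 'rvec': array([ 2.15353808, -2.18647872,  0.11306131]), 'tvec': array([0.00382527, 0.51026877, 1.52931365])}
{'time_s': 0.1, 'joints': array([ 8.04228231e+01,  2.20847685e+01,  3.86687977e-01, -2.27796547e-02,
       -6.84132442e+01, -1.48169346e+01]), 'joint_velocities': array([ 0.01046575, -0.12848983,  0.21178363,  0.07903748,  0.03838811,
       -0.05946788]), 'effort': array([ 4.44345314e-04, -3.91688490e+01,  1.87937719e+01,  4.23184231e+00,
        1.35280285e-02, -6.61220224e-05]), 'tcp_pos': array([0.25789961, 0.56870241, 0.22158602]), 'ee_rot': array([[-4.13143691e-01, -6.87802728e-04,  9.10665590e-01],
       [-9.10663713e-01, -1.85436678e-03, -4.13144240e-01],
       [ 1.97286975e-03, -9.99998044e-01,  1.39762948e-04]]), 'wrist_force': array([0.08363262, 0.30081416, 0.1629781 ]), 'moment': array([ 0.05572076,  0.02337935, -0.00296162]), 'gripper_width': 1.0005770158606893}
```

View pics/top0.png

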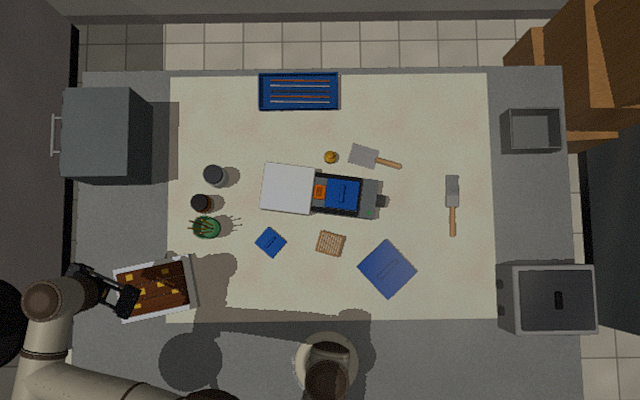

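View pics/scene0.png

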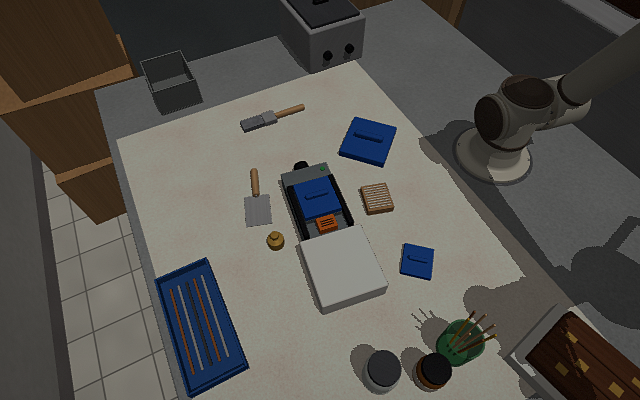

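The top view shows the extractor at about (345,195), with the orange tab at (319,192). The foam is to its left at (288,188). The seated cover at (343,193) is the middle-sized one; a small decoy is at (270,242) and a large one at (387,268). I'll enlarge both views.

Run:
```python
import cv2
a=cv2.imread("pics/top0.png")[150:230,250:400]
b=cv2.imread("pics/scene0.png")[150:320,240:400]
cv2.imwrite("pics/topc.png",cv2.resize(a,None,fx=5.33,fy=5.33,interpolation=cv2.INTER_CUBIC)[:, :800])
cv2.imwrite("pics/scenec.png",cv2.resize(b,None,fx=3.5,fy=3.5,interpolation=cv2.INTER_CUBIC))
```

```text
(no output)
```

View pics/topc.png

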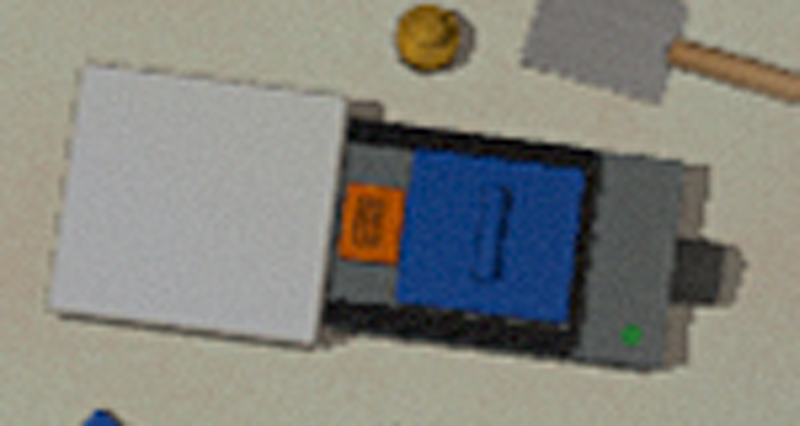

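View pics/scenec.png

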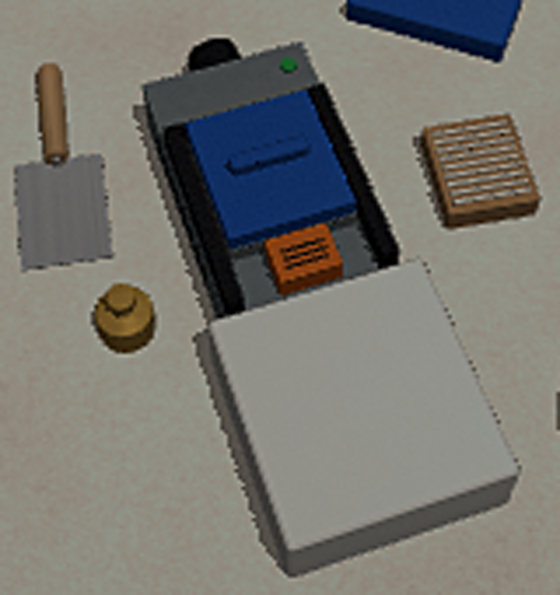

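```bash
cat > h.py <<'E'
from station import *
import numpy as np, cv2
from scipy.optimize import least_squares
def proj(ci,P):
    K=np.array([[ci['fx'],0,ci['cx']],[0,ci['fy'],ci['cy']],[0,0,1]])
    return cv2.projectPoints(np.array(P,float),ci['rvec'],ci['tvec'],K,None)[0][:,0]
def world(q,L):
    c,s=np.cos(q[2]),np.sin(q[2]); L=np.array(L,float)/1000
    return np.c_[q[0]+c*L[:,0]-s*L[:,1], q[1]+s*L[:,0]+c*L[:,1], L[:,2]]
E
python3 - <<'E'
from h import *
F=[(92,-75,57),(92,75,57),(252,-75,57),(252,75,57)];S=[(50,-45,76),(50,45,76),(-50,-45,76),(-50,45,76)]
T=[(86,-22,66),(86,22,66),(52,-22,66),(52,22,66)]
top=np.array([(346,98),(318,346),(86,66),(52,313),(412,150),(398,303),(586,168),(572,322),(347,184),(339,258),(404,188),(398,264)])/5.33+[250,150]-.4
sc=np.array([(210,322),(420,262),(290,548),(518,470),(231,240),(356,206),(189,124),(311,91)])/3.5+[240,150]-.36
ct,cs=camera_info("top"),camera_info("scene")
ft=lambda q:proj(ct,world(q,F+S+T))-top
fs=lambda q:proj(cs,world(q,F+S))-sc
for f in(ft,fs,lambda q:np.r_[ft(q),fs(q)]):
    r=least_squares(lambda q:f(q).ravel(),[.5,-.05,1.5],loss='soft_l1')
    print(r.x,np.degrees(r.x[2])); print(np.round(f(r.x),1).tolist())
q=r.x; print(world(q,[(69,0,66),(-84,0,52),(0,0,76),(172,0,57),(-140,0,45)]).round(4))
E
```

```text
[ 0.52126209 -0.05618833  1.44095627] 82.56071290387342
[[0.6, -0.5], [0.3, 0.3], [-1.2, -0.3], [-0.9, 0.7], [0.5, -0.2], [-0.2, -0.1], [-0.0, 0.1], [-0.5, 0.0], [0.3, -0.2], [0.2, -0.1], [0.5, 0.3], [-0.0, 0.0]]
[ 0.52092873 -0.05219675  1.42301754] 81.53289903572599
[[-0.9, -0.1], [0.9, -1.7], [-0.7, 1.9], [1.6, 1.4], [-0.1, 0.1], [1.0, -1.0], [-0.6, -0.4], [-0.4, -0.6]]
[ 0.52089783 -0.0546487   1.43125689] 82.00497941646961
[[0.4, -0.6], [-0.4, 0.2], [-1.3, -0.9], [-1.5, -0.0], [0.2, -0.2], [-0.8, -0.2], [-0.4, 0.4], [-1.2, 0.3], [-0.1, -0.3], [-0.4, -0.2], [0.1, 0.3], [-0.6, 0.0], [-0.9, -0.9], [0.5, -2.8], [-0.1, 0.8], [1.8, -0.2], [-0.4, -0.6], [0.6, -1.9], [-1.1, -1.0], [-1.1, -1.4]]
[[ 0.5305  0.0137  0.066 ]
 [ 0.5092 -0.1378  0.052 ]
 [ 0.5209 -0.0546  0.076 ]
 [ 0.5448  0.1157  0.057 ]
 [ 0.5014 -0.1933  0.045 ]]
```

>>> {"name": "jog_arm", "arguments": {
  "series": [
    [[0, -0.02, 0], [0, 10.5, 0], 0],
    [[0, -0.02, 0], [0, 10.5, 0], 0],
    [[0, -0.02, 0], [0, 10.5, 0], 0],
    [[0, -0.01, 0], [0, 10.5, 0], 0],
    [[0, 0, 0], [0, 10.5, 0], 0],
    [[0, 0, 0], [0, 10.5, 0], 0],
    [[0, 0, 0], [0, 10.5, 0], 0],
    [[0, 0, 0], [0, 0, 0], 0]
  ]
}}

```text
time_s: 1.1
tcp_pos: [0.258, 0.569, 0.292]
ee_rot: [[-0.991, -0.0, -0.135], [0.135, -0.001, -0.991], [0.0, -1.0, 0.001]]
wrist_force: [0.3, 0.3, -0.5]
gripper_width: 0.17
```

```bash
cat >> h.py <<'E'
q0=[0.521,-0.0550,np.radians(82.2)]
def go(q,L):
    s=sense();R=s['ee_rot'];p=s['tcp_pos']
    print(s['time_s'],p.round(4),'F',s['wrist_force'].round(1),'g',round(s['gripper_width'],3))
    c,n=np.cos(q[2]),np.sin(q[2])
    print('tcp in extractor mm',(np.array([[c,n,0],[-n,c,0],[0,0,1]])@(p-[q[0],q[1],0])*1000).round(1))
    t=world(q,[L])[0]; print('tool shift mm',(R.T@(t-p)*1000).round(1))
    Rt=np.array([[-n,0,-c],[c,0,-n],[0,-1,0]])
    print('turn',np.degrees(cv2.Rodrigues(R.T@Rt)[0].ravel()).round(2))
E
python3 -c "
from h import *
go(q0,(69,0,150))"
```

```text
1.1 [0.258 0.569 0.292] F [ 0.3  0.3 -0.5] g 0.17
tcp in extractor mm [582.5 345.3 292. ]
tool shift mm [-345.1  142.4  513.5]
turn [-0.06  0.02  0.02]
```

>>> {"name": "jog_arm", "arguments": {
  "series": [
    [[-0.0345, 0, 0.0513], [0, 0, 0], 0],
    [[-0.0345, 0, 0.0513], [0, 0, 0], 0],
    [[-0.0345, 0, 0.0513], [0, 0, 0], 0],
    [[-0.0345, 0, 0.0513], [0, 0, 0], 0],
    [[-0.0345, 0, 0.0513], [0, 0, 0], 0],
    [[-0.0345, 0, 0.0513], [0, 0, 0], 0],
    [[-0.0345, 0, 0.0513], [0, 0, 0], 0],
    [[-0.0345, 0, 0.0513], [0, 0, 0], 0],
    [[-0.0345, 0, 0.0513], [0, 0, 0], 0],
    [[-0.0345, 0, 0.0513], [0, 0, 0], 0]
  ]
}}

```text
time_s: 2.35
tcp_pos: [0.5299, 0.0117, 0.2926]
ee_rot: [[-0.991, 0.0, -0.134], [0.134, 0.0, -0.991], [-0.0, -1.0, -0.0]]
wrist_force: [0.5, 1.1, 0.8]
gripper_width: 0.005
```

>>> {"name": "jog_arm", "arguments": {
  "series": [
    [[0, 0.05, 0], [0, 0, 0], 0],
    [[0, 0.05, 0], [0, 0, 0], 0],
    [[0, 0.04, 0], [0, 0, 0], 0],
    [[0, 0, 0], [0, 0, 0], 0]
  ]
}}

```text
time_s: 2.85
tcp_pos: [0.5271, 0.0129, 0.1496]
ee_rot: [[-0.991, -0.008, -0.135], [0.135, -0.002, -0.991], [0.007, -1.0, 0.003]]
wrist_force: [0.3, 0.1, 1.1]
gripper_width: 0.007
```

```bash
python3 -c "
from h import *
go(q0,(69,0,66))
i=camera_info('wrist');im=capture('wrist');cv2.imwrite('pics/w1.png',im[...,::-1])
print(proj(i,world(q0,[(69,0,66),(86,-22,66),(86,22,66),(52,-22,66),(52,22,66),(50,45,76),(50,-45,76)])).round(0).tolist())"
```

```text
2.85 [0.5271 0.0129 0.1496] F [0.3 0.1 1.1] g 0.007
tcp in extractor mm [ 68.1   3.2 149.6]
tool shift mm [-3.8 83.6 -1.2]
turn [-0.18  0.01  0.42]
[[317.0, 202.0], [290.0, 223.0], [345.0, 223.0], [289.0, 181.0], [346.0, 181.0], [378.0, 181.0], [257.0, 181.0]]
```

View pics/w1.png

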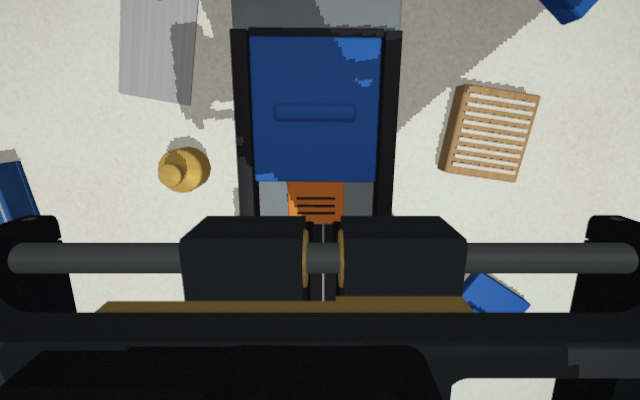

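The wrist view matches the prediction to about 1 mm. The tab spans columns 288–344 and the cover's front corners are at (255,181) and (377,181). I'm now descending on the tab.

>>> {"name": "jog_arm", "arguments": {
  "series": [
    [[-0.002, 0.04, -0.001], [0, 0, 0], 0],
    [[0, 0.02, 0], [0, 0, 0], 0],
    [[0, 0.01, 0], [0, 0, 0], 0],
    [[0, 0.006, 0], [0, 0, 0], 0],
    [[0, 0, 0], [0, 0, 0], 0]
  ]
}}

```text
time_s: 3.52
tcp_pos: [0.5321, 0.0146, 0.0774]
ee_rot: [[-0.991, 0.001, -0.137], [0.137, 0.0, -0.991], [-0.001, -1.0, -0.0]]
wrist_force: [-0.8, 0.3, 0.3]
gripper_width: 0.007
```

```bash
python3 -c "
from h import *
go(q0,(70,-1,58))"
```

```text
3.525 [0.5321 0.0146 0.0774] F [-0.8  0.3  0.3] g 0.007
tcp in extractor mm [70.4 -1.6 77.4]
tool shift mm [ 0.6 19.4  0.4]
turn [ 0.03 -0.06 -0.08]
```

>>> {"name": "jog_arm", "arguments": {
  "series": [
    [[0, 0.006, 0], [0, 0, 0], 0],
    [[0, 0.004, 0], [0, 0, 0], 0],
    [[0, 0.003, 0], [0, 0, 0], 0],
    [[0, 0.003, 0], [0, 0, 0], 0],
    [[0, 0.002, 0], [0, 0, 0], 0],
    [[0, 0.002, 0], [0, 0, 0], 0],
    [[0, 0, 0], [0, 0, 0], 0]
  ]
}}

```text
time_s: 4.4
tcp_pos: [0.5316, 0.0144, 0.0583]
ee_rot: [[-0.991, 0.0, -0.137], [0.137, -0.0, -0.991], [-0.001, -1.0, 0.0]]
wrist_force: [-4.5, 0.8, 14.4]
gripper_width: 0.003
```

>>> {"name": "jog_arm", "arguments": {
  "series": [
    [[0, 0.001, 0], [0, 0, 0], 0],
    [[0, 0.001, 0], [0, 0, 0], 0],
    [[0, 0, 0], [0, 0, 0], 0]
  ]
}}

```text
time_s: 4.78
tcp_pos: [0.5317, 0.0144, 0.0582]
ee_rot: [[-0.991, 0.001, -0.136], [0.136, -0.001, -0.991], [-0.001, -1.0, 0.001]]
wrist_force: [-9.8, 2.2, 27.0]
gripper_width: 0.003
```

>>> {"name": "jog_arm", "arguments": {
  "series": [
    [[0, -0.03, 0], [0, 0, 0], 0],
    [[0, -0.05, 0], [0, 0, 0], 0],
    [[0, 0, 0.05], [0, 0, 0], 0],
    [[0, 0, 0.052], [0, 0, 0], 0],
    [[0, 0, 0.052], [0, 0, 0], 0],
    [[0, 0, 0], [0, 0, 0], 0]
  ]
}}

```text
time_s: 5.52
tcp_pos: [0.5094, -0.1409, 0.1338]
ee_rot: [[-0.99, -0.001, -0.142], [0.142, 0.0, -0.99], [0.001, -1.0, 0.0]]
wrist_force: [-0.3, 0.6, -0.4]
gripper_width: 0.006
```

```bash
python3 -c "
from h import *
go(q0,(-84,-1,68))
i=camera_info('wrist');im=capture('wrist');cv2.imwrite('pics/w2.png',im[...,::-1])
cv2.imwrite('pics/s2.png',cv2.resize(capture('scene')[150:320,240:400,::-1],None,fx=3.5,fy=3.5,interpolation=cv2.INTER_CUBIC))"
```

```text
5.525 [ 0.5094 -0.1409  0.1338] F [-0.3  0.6 -0.4] g 0.006
tcp in extractor mm [-86.7  -0.2 133.8]
tool shift mm [-0.9 65.8 -2.7]
turn [-0.   -0.39  0.05]
```

View pics/s2.png

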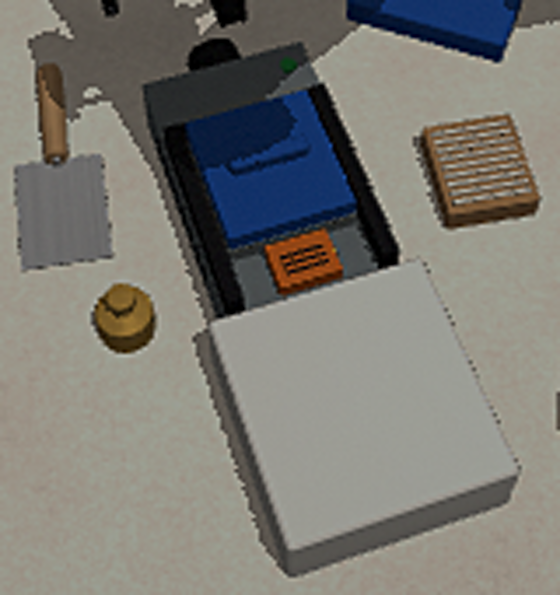

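The tab now sits lower in the scene crop, with its top at (303,258), and the cover hasn't moved. I'm lowering the fingers behind the cover.

>>> {"name": "jog_arm", "arguments": {
  "series": [
    [[-0.001, 0.04, 0], [0, -0.3, 0], 0],
    [[0, 0.02, 0], [0, 0, 0], 0],
    [[0, 0.005, 0], [0, 0, 0], 0],
    [[0, 0, 0], [0, 0, 0], 0],
    [[0, 0, 0], [0, 0, 0], 0]
  ]
}}

```text
time_s: 6.25
tcp_pos: [0.5122, -0.138, 0.0705]
ee_rot: [[-0.991, 0.002, -0.131], [0.131, -0.0, -0.991], [-0.002, -1.0, -0.0]]
wrist_force: [0.8, -0.2, -0.2]
gripper_width: 0.006
```

```bash
python3 -c "
from h import *
go(q0,(-64,-1,68))"
```

```text
6.25 [ 0.5122 -0.138   0.0705] F [ 0.8 -0.2 -0.2] g 0.006
tcp in extractor mm [-83.4  -2.6  70.5]
tool shift mm [  1.5   2.5 -19.4]
turn [ 0.01  0.25 -0.12]
```

>>> {"name": "jog_arm", "arguments": {
  "series": [
    [[0.001, 0.002, -0.008], [0, 0.2, 0], 0],
    [[0, 0, -0.008], [0, 0, 0], 0],
    [[0, 0, -0.006], [0, 0, 0], 0],
    [[0, 0, -0.006], [0, 0, 0], 0],
    [[0, 0, -0.006], [0, 0, 0], 0],
    [[0, 0, -0.006], [0, 0, 0], 0],
    [[0, 0, 0], [0, 0, 0], 0]
  ]
}}

```text
time_s: 7.12
tcp_pos: [0.5158, -0.098, 0.0675]
ee_rot: [[-0.991, 0.0, -0.135], [0.135, 0.0, -0.991], [-0.0, -1.0, -0.0]]
wrist_force: [-0.6, 0.5, -0.4]
gripper_width: 0.006
```

```bash
python3 -c "
from h import *
go(q0,(110,-1,65))"
```

```text
7.125 [ 0.5158 -0.098   0.0675] F [-0.6  0.5 -0.4] g 0.006
tcp in extractor mm [-43.3  -0.7  67.5]
tool shift mm [  -0.4    2.5 -153.3]
turn [ 0.02  0.02 -0.  ]
```

```bash
python3 -c "
from h import *
a=cv2.resize(capture('scene')[150:320,240:400,::-1],None,fx=3.5,fy=3.5,interpolation=cv2.INTER_CUBIC)[:420]
cv2.imwrite('pics/s3.png',a)"
```

```text
(no output)
```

View pics/s3.png

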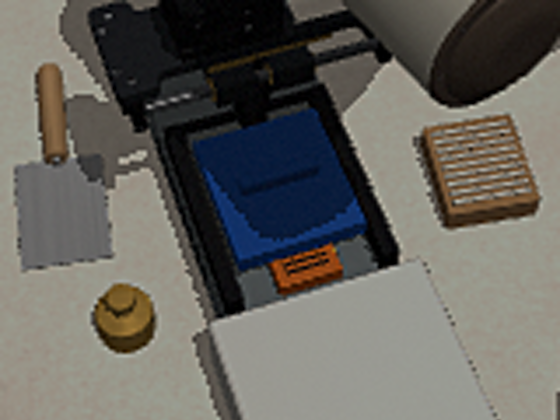

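The cover has moved about 15 mm and its front edge is now over the pressed tab, at about (310,250). I'm pushing on.

>>> {"name": "jog_arm", "arguments": {
  "series": [
    [[0, 0, -0.006], [0, 0, 0], 0],
    [[0, 0.001, -0.008], [0, 0, 0], 0],
    [[0, 0.001, -0.008], [0, 0, 0], 0],
    [[0, 0, -0.008], [0, 0, 0], 0],
    [[0, 0, -0.008], [0, 0, 0], 0],
    [[0, 0, -0.008], [0, 0, 0], 0],
    [[0, 0, -0.008], [0, 0, 0], 0],
    [[0, 0, -0.008], [0, 0, 0], 0],
    [[0, 0, -0.008], [0, 0, 0], 0],
    [[0, 0, -0.006], [0, 0, 0], 0]
  ]
}}

```text
time_s: 8.43
tcp_pos: [0.526, -0.0227, 0.0654]
ee_rot: [[-0.991, -0.0, -0.135], [0.135, 0.0, -0.991], [0.0, -1.0, 0.0]]
wrist_force: [0.2, -0.8, -0.1]
gripper_width: 0.006
```

```bash
python3 -c "
from h import *
go(q0,(110,-1,65))
a=cv2.resize(capture('scene')[150:320,240:400,::-1],None,fx=3.5,fy=3.5,interpolation=cv2.INTER_CUBIC)
cv2.imwrite('pics/s4.png',a)"
```

```text
8.425 [ 0.526  -0.0227  0.0654] F [ 0.2 -0.8 -0.1] g 0.006
tcp in extractor mm [32.7 -0.6 65.4]
tool shift mm [ -0.4   0.4 -77.3]
turn [-0.    0.02  0.01]
```

View pics/s4.png

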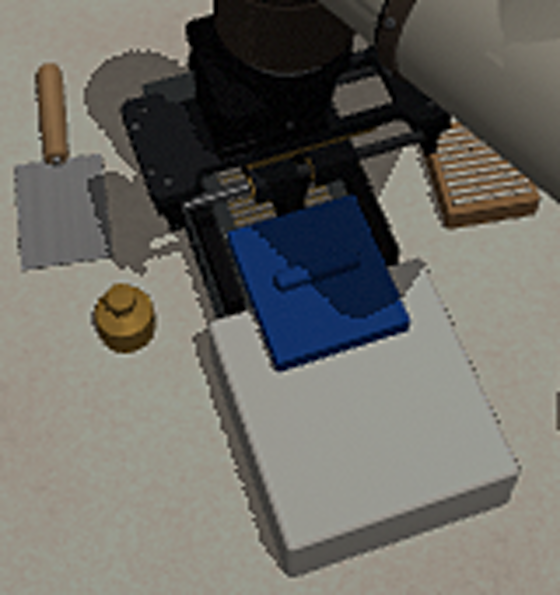

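The cover is partly over the foam, square to it and flat, with its front edge running from (278,365) to (408,325). About 77 mm of push remains.

>>> {"name": "jog_arm", "arguments": {
  "series": [
    [[0, 0, -0.006], [0, 0, 0], 0],
    [[0, 0, -0.008], [0, 0, 0], 0],
    [[0, 0, -0.008], [0, 0, 0], 0],
    [[0, 0, -0.009], [0, 0, 0], 0],
    [[0, 0, -0.009], [0, 0, 0], 0],
    [[0, 0, -0.009], [0, 0, 0], 0],
    [[0, 0, -0.009], [0, 0, 0], 0],
    [[0, 0, -0.008], [0, 0, 0], 0],
    [[0, 0, -0.006], [0, 0, 0], 0],
    [[0, 0, -0.004], [0, 0, 0], 0]
  ]
}}

```text
time_s: 9.72
tcp_pos: [0.5364, 0.0524, 0.0656]
ee_rot: [[-0.991, -0.0, -0.135], [0.135, -0.0, -0.991], [0.0, -1.0, 0.0]]
wrist_force: [-1.1, -1.5, 0.1]
gripper_width: 0.008
```

>>> {"name": "jog_arm", "arguments": {
  "series": [
    [[0, 0, 0.005], [0, 0, 0], 0],
    [[0, 0, 0.015], [0, 0, 0], 0],
    [[0, -0.04, 0], [0, 0, 0], 0],
    [[0, -0.06, 0.02], [0, 0, 0], 0],
    [[0, -0.05, 0.04], [0, 0, 0], 0],
    [[0, 0, 0.06], [0, 0, 0], 0],
    [[0, 0, 0.06], [0, 0, 0], 0],
    [[0, 0, 0], [0, 0, 0], 0],
    [[0, 0, 0], [0, 0, 0], 0]
  ]
}}

```text
time_s: 10.85
tcp_pos: [0.5089, -0.1457, 0.2136]
ee_rot: [[-0.991, -0.0, -0.137], [0.137, 0.0, -0.991], [0.0, -1.0, -0.0]]
wrist_force: [-0.7, 0.5, -0.3]
gripper_width: 0.003
```

```bash
python3 -c "
from h import *
go(q0,(110,-1,65))
a=cv2.resize(capture('scene')[150:320,240:400,::-1],None,fx=3.5,fy=3.5,interpolation=cv2.INTER_CUBIC)
cv2.imwrite('pics/s5.png',a)
print((proj(camera_info('scene'),world(q0,[(x+d,y,73) for x in(168,) for d in(-50,50) for y in(-45,45)]))-[240,150])*3.5)"
```

```text
10.85 [ 0.5089 -0.1457  0.2136] F [-0.7  0.5 -0.3] g 0.003
tcp in extractor mm [-91.5  -0.3 213.6]
tool shift mm [  -0.4  148.6 -201.5]
turn [ 0.01 -0.09  0.01]
[[262.47164947 326.34874639]
 [395.1218844  284.22065315]
 [317.84991792 469.75157188]
 [458.01353243 422.02350515]]
```

View pics/s5.png

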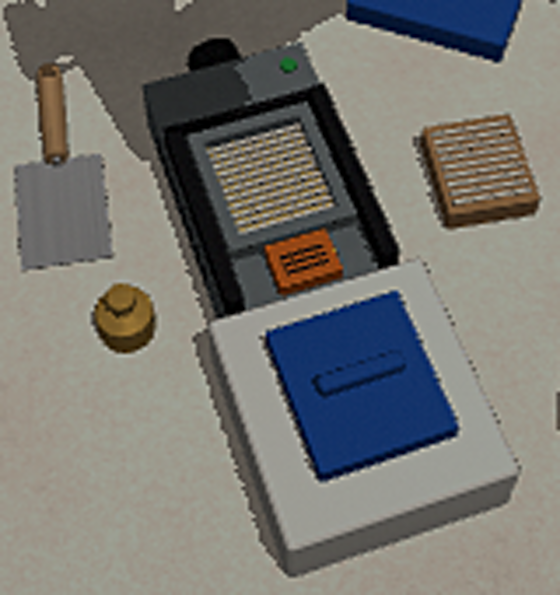

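The cover lies flat and square on the foam, with corners at (265,330), (400,293), (457,432) and (322,478), and the seat is empty. I'll check the tab height by comparing the images before and after.

Run:
```python
from h import *
ci=camera_info('scene')
for z in(66,58): print(z,((proj(ci,world(q0,[(52,-22,z),(52,22,z),(86,-22,z),(86,22,z)]))-[240,150])*3.5).round().tolist())
a,b=cv2.imread('pics/scenec.png'),cv2.imread('pics/s5.png')
for im in(a,b):
    m=(im[...,2].astype(int)-im[...,0]>90)&(im[...,2]>120); m[:, :255]=0;m[:215]=0;m[305:]=0
    y,x=np.nonzero(m); print(y.min(),y.max(),x.min(),x.max(),m.sum())
cv2.imwrite('pics/tabcmp.png',cv2.resize(np.hstack([i[210:310,240:360] for i in(a,b)]),None,fx=3,fy=3))
```

```text
66 [[263.0, 236.0], [325.0, 217.0], [280.0, 279.0], [343.0, 259.0]]
58 [[263.0, 243.0], [325.0, 224.0], [280.0, 285.0], [343.0, 265.0]]
224 281 266 341 1715
218 286 266 341 1874
```

View pics/tabcmp.png

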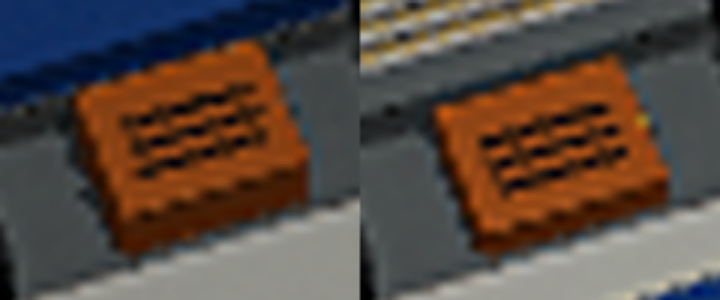

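The tab top is about 6 px lower than before, which matches the 6–7 px predicted for 8 mm, so it is fully in.

```bash
python3 -c "
from station import *
print(finish_job())"
```

```text
the job is handed in; nothing more can be done
None
```

The job is done and handed in: I pressed the orange tab fully in, then pushed the blue cover off its seat, and it lies flat on the white foam block. The arm used about 11 s of the 38 s allowed.

- **Tab:** With shut fingertips I pressed until it stopped at 58.2 mm with 27 N on the wrist; pressed in, it should be at 58 mm. In the last picture its top is about 6 px lower than at the start, which matches the 8 mm travel, so it stayed in.
- **Cover:** I pushed on the rear face only, at low force. The last picture shows it flat and square on the foam, about 165–170 mm from the extractor's origin, with the seat empty.
- **Everything else:** The spare filter, weight and spatula look unmoved in the last scene crop. The brush, jars and stick cup were outside that crop; I kept the path above them but did not picture them again.
- **Finish position:** The fingers ended about 21 cm above the bench behind the extractor, with no contact force showing.

The two fixed cameras disagreed by about 4 mm and 1° on the extractor's position. A wrist camera view settled it to about 1 mm before I touched anything. No check failed.

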